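# Load the marking machine and click its guard shut

## Task

Lay the brass blank flat in the four-pin nest on the bed of the marking machine, then slide the machine's amber guard over it until the latch clicks and holds it shut by itself. Work gently: do not slam the guard or force it hard against its stop, and leave the other two blanks, the flask and the mug where they are.

Things in the scene. Friction and masses are not known exactly. Their poses are not given: they have to be found in the camera images.
- engraver: Desktop marking machine, fixed. Grey bed 230 mm (x) by 440 mm (y), its top 42 mm above the table. Origin at table height, mid-width, 190 mm from the bed's -y end. Its +y is the way the guard slides shut; axes below are the engraver's. A blue latch block stands at the +y end of the bed, in slotted holes, so its place along y differs by up to 30 mm each time.
- nest (a point): Centre of the nest, on the bed's top (z 42 mm), 60 mm along +y from the engraver's origin. Four upright steel pins, 8 mm thick, 9 mm tall, at (+-23.7, +-23.7) mm in engraver x, y take a 56 mm disc with 1.5 mm play. The gaps between pins are 39 mm wide and face +-x and +-y. Fingers go best at the +-x sides: the open guard's near wall is 90 mm or more to the -y side, the latch to the +y side.
- guard (a joint): Travel of the guard in m along engraver +y: 0 = fully open, starts at 0 to 0.02. The guard is a transparent amber hood with white edges, about 0.6 kg, 200 mm (x) by 130 mm (y), roof 131 mm above the table, front wall 30 mm clear of the bed. Sliding takes about 1.5 N. The latch catches at a travel between 0.177 and 0.207, different each time: it must be felt.
- handle (a point): Centre of the guard's push handle: black bar on two short feet on the roof, 100 mm long (x), 14 mm thick (y), 26 mm high (z). This point is 155 mm above the table; the bar spans 142 to 168 mm, 11 mm above the roof. It moves with the guard (130 mm to the -y side of the engraver's origin at joint 0). Push its -y face, or pinch it from above across its thickness.
- tooth (a point): Ramped tooth at the end of the steel tongue on the guard's front wall, 84 mm above the table. Near the end of travel it lifts the sprung pawl (orange top) of the latch: the push rises to 6 to 10 N over some 13 mm, eases, then the wall meets the buffer and after 3.5 mm the pawl drops behind the tooth with a click. 2 mm farther is a hard stop. A slow push of 12 N along the slide always latches.
- buffer (a joint): Spring buffer of the latch block: red-tipped pin, 20 mm across, 102 mm above the table, met by the guard's front wall. m pressed in along +y: 0 = out, 0.0055 = hard stop. With the guard latched and let go it stays about 0.0035 in; if not latched it pushes the guard back and returns to 0. Forcing it against its stop with more than 18 N damages it.
- brass_blank: The brass blank: plain brass-coloured disc, 56 mm across, 16 mm thick, 0.25 kg, lying flat on the green mat (2 mm thick). Origin at the centre of its underside.
- black_blank: Black disc of the same size on the mat; leave alone. Origin at the centre of its underside.
- blue_blank: Blue disc of the same size on the mat; leave alone. Origin at the centre of its underside.
- flask: Green flask, 72 mm across, 210 mm tall, to the left; leave alone. Origin at the centre of its underside.
- mug: White mug, 80 mm across, 95 mm tall, to the left; leave alone. Origin at the centre of its underside.
Mind the look-alikes: they are no part of the job. There is more than one size of the brass_blank; the job needs the largest.

How it is judged:
By the outcome, as a careful person would: the job done as asked, in the order asked, and still so for the second after the job is handed in, with the robot touching nothing.
It also fails if it takes over 61 s, if anything falls off the work surface, if the arm or the gripper's body presses on something with over 40 N, if the wrist force passes 120 N, or if a joint passes its speed limit or range.

## Robot

A 7-joint arm with a two-finger parallel gripper is mounted at the origin on the work surface. World frame = base frame: x ahead of the robot, y to its left, z up, the work surface at z = 0. Lengths are in mm, angles in rad, forces in N, time in s.
With the tool pointing down it reaches from about 400 to 875 mm from the base axis. Payload 4.4 kg.
Tool frame: the origin (TCP) lies at the very end of the fingers, on their centre line; the grasp point (between the pads) lies 19 mm behind it (ctrl.pinch_z is the z of the grasp point in the tool frame, in mm); z points along the fingers, x is the direction in which the jaws open and shut, and the axes are right-handed (so a half turn about z gives the same grasp; the last joint's range is limited). The gripper opens to 85 mm and grips with 20 to 120 N. Pads are 22 mm wide; open, the fingers measure 114 mm over their backs; the gripper's body (76 mm by 85 mm) begins 54 mm behind the grasp point. The pads swing forward as they close: fully open they stand 13 mm farther back than shut.
Start: joints at [-1.224, 0.628, 0.038, 1.517, -0.027, 0.996, -0.02], TCP at [260.743, 595.425, 231.313] pointing down, gripper open.
Joint ranges: [-3.06, 3.06], [-0.37, 2.12], [-1.25, 1.32], [0.18, 2.47], [-1.1, 4.24], [0.23, 1.98], [-2.94, 2.94]. Speed limits (rad/s): [2.57, 2.57, 3.14, 3.14, 3.14, 3.14, 3.14].

## Interface

Orientations are given as [roll, pitch, yaw] about the fixed x, y, z axes, in that order (R = Rz(yaw) Ry(pitch) Rx(roll)).
In Python, from cell import sensors, get_image, order, ctrl gives the robot as it stands.
- The arm moves only by the tool arm_command, never from a script. Its argument "rows" is a list that holds one entry, the list of rows, each a list of 6 numbers: the shift along the tool's x, y, z in mm, then the turn, a rotation vector about the tool's x, y, z in degrees. A call has 1 to 20 rows; each row is the pose to reach, as a shift and turn from the pose commanded when the call began, along the tool's axes at that moment; what a row does not reach only later rows make up. A row lasts 1/12 s, in which the tool goes at most 41.7 mm and 7.16 degrees, less where a joint would pass 70% of its speed; a pose out of reach is approached as far as the arm can. A call with a gripper value outside its range is refused whole. "claw" is the opening, from -1 (shut) to 1 (fully open), set as the call begins (left out, the last holds). The fingers move at their own pace and stop on an object; the grip force is fixed at half the most. Time passes only in rows, so rows that repeat a pose let the fingers close. It gives the time, the measured TCP pose, the force and the opening at its end, in the units of the state.
- sensors.read_state(): the state, without advancing time (a new reading comes with each control period).
- get_image(name): name is "scene" or "top" or "wrist"; returns a dict with "pixels" (480x640x3 uint8, red, green, blue), "z_map" (480x640 float32, mm along the optical axis (not along the pixel's ray), 0 where there is no reading), "K" (3x3 intrinsics, pixels), "pose" (4x4, takes a point from camera to world coordinates). Camera axes: x right, y up, looking along -z (the intrinsics and any distortion apply to the point x, -y, -z); pixel columns grow to the right and rows downward; lengths in mm; the calibration is good to about 2 mm. A picture is of the moment at which its call begins.
- order.finish_job(): hands the job in, once; it reports no verdict.
The state is a dict: "clock": time; "qpos": joint angles; "qd": joint speeds; "tau": joint torques, N m; "eef_pos": TCP position; "tool_rot": TCP orientation; "force": force on the tool from outside, world axes, zero at the start; "torque": the same for the moment, N m; "width": finger opening in mm.
Only numpy, scipy, OpenCV 4.12 (cv2) and the standard library are available. Lean on these libraries where they do the work, as an engineer would, in place of code of your own. Each camera call takes 0.05 s, during which the arm holds its last target.

## Working session

There is one attempt and no reset: what is moved stays moved. The work goes in short steps, Python scripts to look and compute and a tool call to move; the robot and the scene stay as the last step left them, time stands still between calls to the robot, and variables do not carry over. Pictures are saved under pics/ and viewed, and the job is handed in when it is done.

Besides the shell and the picture viewer there is one more tool, called after "Request:" by a JSON object that holds its "op" and its "data", one argument or row to a line. arm_command: Moves the arm, as the interface text tells. Its arguments: {"type":"object","properties":{"rows":{"type":"array","items":{"type":"array","items":{"type":"array","items":{"type":"number"}}}},"claw":{"type":"number"}},"required":["rows"]}

```bash
mkdir -p pics; ls
python3 - <<'E'
from cell import sensors, get_image, order, ctrl
import cv2,numpy as np
print(sensors.read_state(), ctrl.pinch_z)
for n in ("scene","top","wrist"):
    d=get_image(n); cv2.imwrite(f"pics/{n}0.png",d["pixels"][:,:,::-1]); print(n,d["K"],d["pose"]); np.savez(f"{n}0.npz",**d)
E
```

```text
pics
{'clock': 0.0, 'qpos': array([-1.22379222,  0.62935622,  0.03843467,  1.51841809, -0.02701545,
        0.99627317, -0.01996157]), 'qd': array([ 0.00091956, -0.00071166, -0.00118784,  0.00097144, -0.00240914,
        0.00114411, -0.00142805]), 'tau': array([ 6.63465180e-04, -5.63405585e+01,  1.22617945e+00, -1.93450713e+01,
        1.09165601e-02,  1.06919889e-02,  1.36793659e-05]), 'eef_pos': array([260.47415495, 594.82278518, 230.36638754]), 'tool_rot': array([3.14158291e+00, 1.93713794e-03, 1.15802698e+00]), 'force': array([-0.20859846,  0.72359132, -1.31567131]), 'torque': array([ 0.01038629, -0.00767956,  0.02791804]), 'width': 85.34303812801369} -18.700000000000003
scene [[543.9872212    0.         311.32189731]
 [  0.         543.9872212  236.03138679]
 [  0.           0.           1.        ]] [[-2.63051675e-01 -6.45598829e-01  7.16942096e-01  1.45768216e+03]
 [ 9.64729152e-01 -1.83774721e-01  1.88479482e-01  3.16873891e+02]
 [ 1.00737008e-02  7.41234784e-01  6.71170259e-01  9.55251973e+02]
 [ 0.00000000e+00  0.00000000e+00  0.00000000e+00  1.00000000e+00]]
top [[520.64141325   0.         317.14769672]
 [  0.         520.64141325 243.19628329]
 [  0.           0.           1.        ]] [[ 2.80904726e-02  9.98823196e-01 -3.95366624e-02  5.17135012e+02]
 [-9.99604745e-01  2.81132352e-02  1.97733525e-05  6.52342759e+01]
 [ 1.13125357e-03  3.95204799e-02  9.99218120e-01  1.22858160e+03]
 [ 0.00000000e+00  0.00000000e+00  0.00000000e+00  1.00000000e+00]]
wrist [[430.27630507   0.         323.45327493]
 [  0.         430.27630507 247.6855673 ]
 [  0.           0.           1.        ]] [[ 4.01160870e-01 -8.65963531e-01 -2.98625384e-01  1.83717288e+02]
 [ 9.16004595e-01  3.78405455e-01  1.33209962e-01  6.28935508e+02]
 [-2.35349514e-03 -3.26980848e-01  9.45028035e-01  3.72799409e+02]
 [ 0.00000000e+00  0.00000000e+00  0.00000000e+00  1.00000000e+00]]
```

View pics/top0.png

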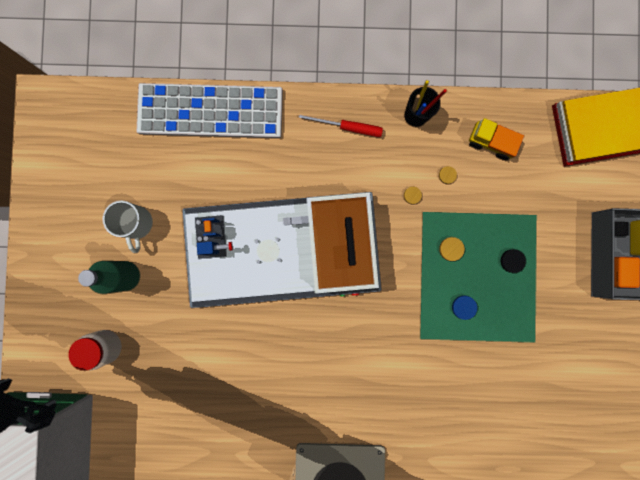

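View pics/scene0.png

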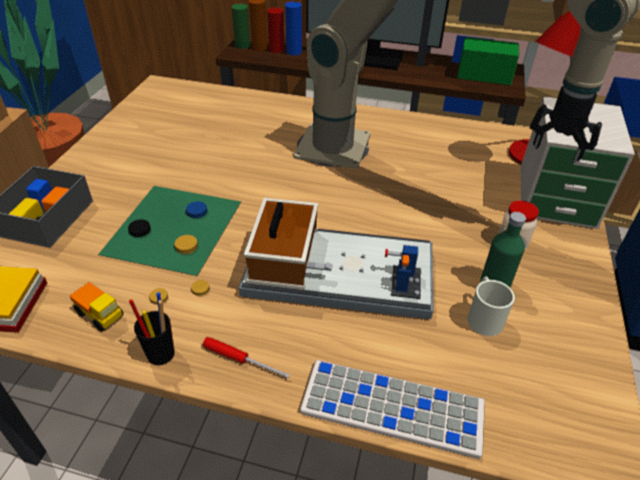

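View pics/wrist0.png

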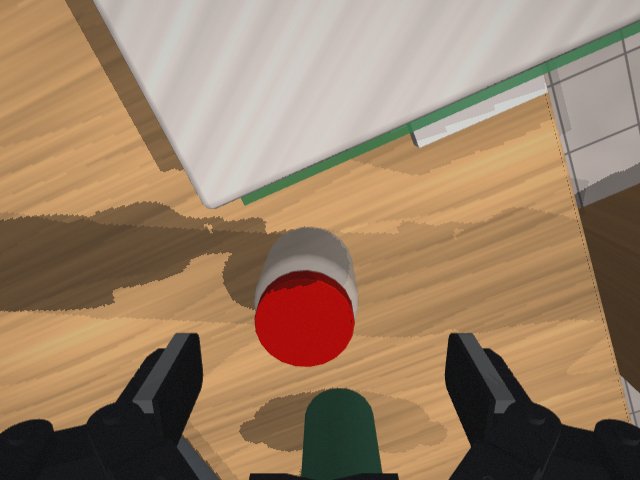

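```bash
cat > h.py <<'E'
import numpy as np,cv2
def ray(d,u,v,z):
    K=d["K"];P=d["pose"]
    r=np.array([(u-K[0,2])/K[0,0],-(v-K[1,2])/K[1,1],-1.]); r=P[:3,:3]@r; o=P[:3,3]
    return o+r*(z-o[2])/r[2]
def proj(d,p):
    K=d["K"];P=d["pose"]; c=P[:3,:3].T@(np.array(p,float)-P[:3,3])
    return np.array([K[0,0]*c[0]/-c[2]+K[0,2],K[1,1]*-c[1]/-c[2]+K[1,2]])
def brass(d,lo=(18,90,90),hi=(28,255,255)):
    hsv=cv2.cvtColor(d["pixels"],cv2.COLOR_RGB2HSV); return hsv
E
python3 - <<'E'
from h import *
for n,(x0,y0,x1,y1) in {"top":(400,160,540,345),"scene":(100,180,260,310)}.items():
    d=np.load(n+"0.npz"); im=d["pixels"]
    c=cv2.resize(im[y0:y1,x0:x1],None,fx=4 if n=="scene" else 3.2,fy=4 if n=="scene" else 3.2,interpolation=cv2.INTER_CUBIC)
    cv2.imwrite(f"pics/c_{n}.png",c[:,:,::-1])
d=np.load("top0.npz");im=d["pixels"]
hsv=cv2.cvtColor(im,cv2.COLOR_RGB2HSV)
for p in [(452,249),(413,195),(447,175)]: print(hsv[p[1],p[0]])
c=im[185:315,175:390]; c=cv2.resize(c,None,fx=3.7,fy=3.7,interpolation=cv2.INTER_CUBIC);cv2.imwrite("pics/c_eng.png",c[:,:,::-1])
m=cv2.inRange(hsv[220:280,425:500],(15,100,80),(30,255,255))
cs,_=cv2.findContours(m,cv2.RETR_EXTERNAL,cv2.CHAIN_APPROX_NONE)
k=max(cs,key=cv2.contourArea); e=cv2.fitEllipse(k);print(e,cv2.contourArea(k), ray(d,e[0][0]+425,e[0][1]+220,18), "diam mm",np.mean(e[1])/520.64*1210)
E
```

```text
[ 20 188 179]
[ 20 186 170]
[ 20 192 170]
((26.72751235961914, 28.608272552490234), (23.281652450561523, 23.97963523864746), 87.44927978515625) 437.0 [ 561.24774161 -248.14909116   18.        ] diam mm 54.91909774886954
```

View pics/c_top.png

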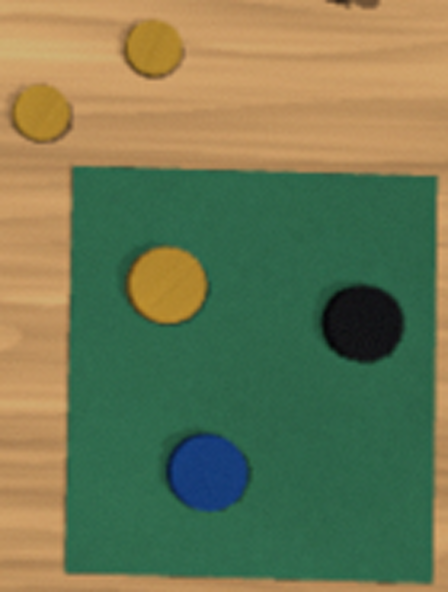

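View pics/c_eng.png

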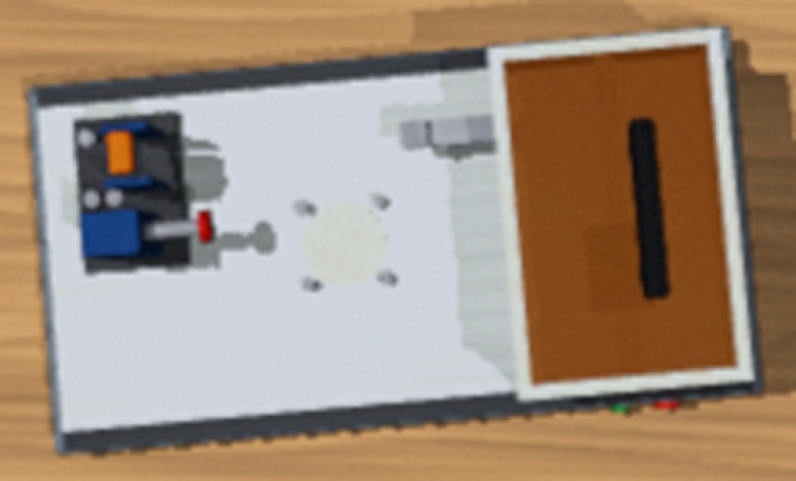

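Run:
```python
from h import *
d=np.load("top0.npz");im=d["pixels"];hsv=cv2.cvtColor(im,cv2.COLOR_RGB2HSV)
f=lambda u,v,z:ray(d,u/3.7+175-.36,v/3.7+185-.36,z)
ps=[f(*p,51) for p in [(305,207),(380,200),(312,285),(388,279)]]
for p in ps: print("pin",p.round(1))
print("mean",np.mean(ps,0).round(1))
# pale disc
r=im[185:315,175:390].astype(int); 
m=((r[:,:,0]-r[:,:,2])>8)&(r.min(2)>170); m=m.astype(np.uint8); m[:, 110:]=0; m[:, :75]=0;m[:45]=0;m[85:]=0
ys,xs=np.nonzero(m); print("pale",len(xs),ray(d,xs.mean()+175,ys.mean()+185,42))
# handle
m=(im.max(2)<45).astype(np.uint8); m[:, :320]=0; m[:205]=0;m[275:]=0;m[:,370:]=0
n,l,s,c=cv2.connectedComponentsWithStats(m); i=1+np.argmax(s[1:,4]); 
ys,xs=np.nonzero(l==i); rc=cv2.minAreaRect(np.c_[xs,ys].astype(np.float32)); print(rc)
hc=ray(d,*rc[0],168);print("handle",hc)
b=cv2.boxPoints(rc); w=np.array([ray(d,*p,168) for p in b]);print(w.round(1))
pts=np.array([ray(d,x,y,168)[:2] for x,y in zip(xs,ys)]);vx=cv2.fitLine(pts.astype(np.float32),cv2.DIST_L2,0,.01,.01).ravel();print("handle axis deg",np.degrees(np.arctan2(vx[1],vx[0])))
# bed white: edges
bed=[f(*p,42) for p in [(45,103),(488,68),(66,433),(515,393)]]
for p in bed: print("bed",p.round(1))
a=bed[0]-bed[1];print("edge dir deg-90",np.degrees(np.arctan2(a[1],a[0]))-90)
a=bed[2]-bed[3];print(np.degrees(np.arctan2(a[1],a[0]))-90)
```

```text
pin [565.8 201.3  51. ]
pin [571.4 155.6  51. ]
pin [518.3 195.5  51. ]
pin [523.2 149.2  51. ]
mean [544.7 175.4  51. ]
pale 0 [nan nan nan]
((349.6468200683594, 240.66354370117188), (47.25757598876953, 6.679929733276367), 84.95755004882812)
handle [566.13101743  -0.88746406 168.        ]
[[ 6.133e+02  1.140e+01  1.680e+02]
 [ 6.149e+02 -2.200e+00  1.680e+02]
 [ 5.191e+02 -1.310e+01  1.680e+02]
 [ 5.175e+02  4.000e-01  1.680e+02]]
handle axis deg 6.4462013
bed [625.9 365.   42. ]
bed [655.4  92.1  42. ]
bed [423.3 344.4  42. ]
bed [455.5  69.7  42. ]
edge dir deg-90 6.152281047597299
6.6830306705853815<stdin>:10: RuntimeWarning: Mean of empty slice.
  ret = ret.dtype.type(ret / rcount)
```

```bash
cat >> h.py <<'E'
from scipy.spatial.transform import Rotation as R
def shift(cur,yaw,tgt,yawt):
    "cur,tgt xyz; yaw rad, tool roll pi"
    Rc=R.from_euler('xyz',[np.pi,0,yaw]); Rt=R.from_euler('xyz',[np.pi,0,yawt])
    return Rc.inv().apply(np.array(tgt,float)-cur).round(1),(Rc.inv()*Rt).as_rotvec(degrees=True).round(2)
E
python3 - <<'E'
from h import *
from cell import sensors
for i in range(3):
    s=sensors.read_state();print(s["eef_pos"],s["tool_rot"])
print(shift([260.7,595.4,231.3],1.158,[561.2,-248.1,200],np.radians(6.4)))
print(shift([260.7,595.4,231.3],1.158,[561.2,-248.1,310],np.radians(6.4)))
E
```

```text
[260.53865643 594.97737305 230.59894369] [3.14158224e+00 1.46220506e-03 1.15801300e+00]
[260.53865643 594.97737305 230.59894369] [3.14158224e+00 1.46220506e-03 1.15801300e+00]
[260.53865643 594.97737305 230.59894369] [3.14158224e+00 1.46220506e-03 1.15801300e+00]
(array([-652.1,  613.6,   31.3]), array([ 0.  , -0.  , 59.95]))
(array([-652.1,  613.6,  -78.7]), array([ 0.  , -0.  , 59.95]))
```

Request:
{"op": "arm_command", "data": {
  "rows": [
    [[0,0,-80,0,0,0],[0,0,-80,0,0,0],[-652,613.5,-80,0,0,60],[-652,613.5,-80,0,0,60],[-652,613.5,-80,0,0,60],[-652,613.5,-80,0,0,60],[-652,613.5,-80,0,0,60],[-652,613.5,-80,0,0,60],[-652,613.5,-80,0,0,60],[-652,613.5,-80,0,0,60],[-652,613.5,-80,0,0,60],[-652,613.5,-80,0,0,60],[-652,613.5,-80,0,0,60],[-652,613.5,-80,0,0,60],[-652,613.5,-80,0,0,60],[-652,613.5,-80,0,0,60],[-652,613.5,-80,0,0,60],[-652,613.5,-80,0,0,60],[-652,613.5,-80,0,0,60],[-652,613.5,-80,0,0,60]]
  ],
  "claw": 1
}}

```text
clock: 1.82
eef_pos: [512.5, -113.0, 311.2]
tool_rot: [-3.141, 0.0, 0.111]
force: [0.6, 0.3, -0.2]
width: 85.2
```

Run:
```python
from h import *
from cell import sensors
s=sensors.read_state();print(s["eef_pos"],s["tool_rot"],s["qd"])
print(shift(s["eef_pos"],s["tool_rot"][2],[561.2,-248.1,130],np.radians(6.4)))
```

```text
[ 512.54538101 -112.95126634  311.19342191] [-3.14117212e+00  1.29435054e-04  1.11017290e-01] [ 0.97271577  0.43128566  0.02196078 -0.63358302 -0.21630585  0.25591099
  0.99136443]
(array([ 33.4, 139.7, 181.2]), array([ 0.  ,  0.  , -0.04]))
```

Request:
{"op": "arm_command", "data": {
  "rows": [
    [[0,0,0,0,0,0],[0,0,0,0,0,0],[0,0,0,0,0,0]]
  ]
}}

```text
clock: 2.07
eef_pos: [512.0, -110.6, 310.8]
tool_rot: [-3.141, 0.001, 0.11]
force: [-0.8, 0.6, 0.6]
width: 85.6
```

Request:
{"op": "arm_command", "data": {
  "rows": [
    [[34,142,181,0,0,0],[34,142,181,0,0,0],[34,142,181,0,0,0],[34,142,181,0,0,0],[34,142,181,0,0,0],[34,142,181,0,0,0],[34,142,181,0,0,0],[34,142,181,0,0,0],[34,142,181,0,0,0]]
  ]
}}

```text
clock: 2.82
eef_pos: [562.6, -246.0, 131.2]
tool_rot: [-3.14, -0.001, 0.113]
force: [0.8, 0.4, 0.2]
width: 85.7
```

Run:
```python
from h import *
from cell import sensors,get_image
d=get_image("wrist");s=sensors.read_state();print(s["eef_pos"],s["tool_rot"])
np.savez("w1.npz",**d);cv2.imwrite("pics/w1.png",d["pixels"][:,:,::-1])
hsv=cv2.cvtColor(d["pixels"],cv2.COLOR_RGB2HSV)
m=cv2.inRange(hsv,(15,110,80),(30,255,255))
cs,_=cv2.findContours(m,cv2.RETR_EXTERNAL,cv2.CHAIN_APPROX_NONE)
for k in cs:
    if cv2.contourArea(k)>500:
        e=cv2.fitEllipse(k);print(e,cv2.contourArea(k),ray(d,*e[0],18))
```

```text
[ 562.95616459 -246.13782643  131.78145231] [-3.14096440e+00 -2.05072633e-03  1.13701266e-01]
((217.04701232910156, 472.3159484863281), (13.0928955078125, 127.08805084228516), 92.8786849975586) 715.5 [ 503.12568413 -440.07499269   18.        ]
((515.567138671875, 330.86614990234375), (11.558253288269043, 92.32878112792969), 17.57362174987793) 592.5 [ 698.81752144 -294.34313133   18.        ]
((12.668350219726562, 437.03253173828125), (20.791461944580078, 328.7142333984375), 176.3580780029297) 2206.0 [ 351.79943005 -423.21984366   18.        ]
((323.4151611328125, 240.99081420898438), (87.06295013427734, 87.77842712402344), 6.117417812347412) 6000.5 [ 562.97891103 -245.65035963   18.        ]
((594.0751953125, 310.05718994140625), (107.89542388916016, 320.7935485839844), 8.47984504699707) 19255.5 [ 746.47054543 -273.23597745   18.        ]
((202.76466369628906, 264.16827392578125), (519.8684692382812, 823.4393920898438), 58.61811828613281) 96906.0 [ 488.42734331 -269.73646055   18.        ]
```

```bash
ls pics
```

```text
c_eng.png
c_scene.png
c_top.png
scene0.png
top0.png
w1.png
wrist0.png
```

View pics/w1.png

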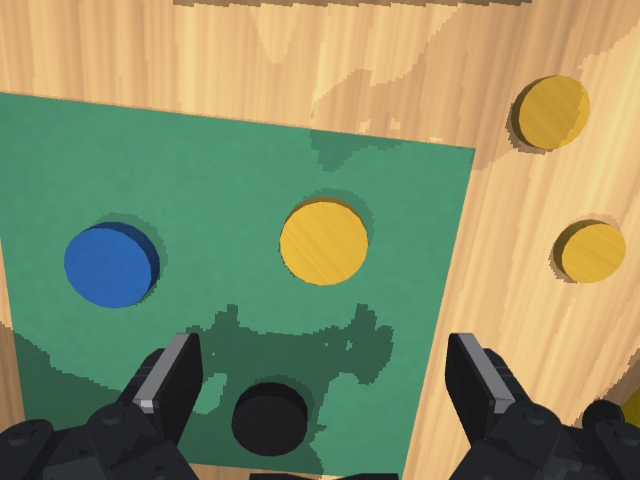

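Request:
{"op": "arm_command", "data": {
  "rows": [
    [[0,0,35,0,0,0],[0,0,70,0,0,0],[0,0,95,0,0,0],[0,0,110,0,0,0],[0,0,115,0,0,0],[0,0,115,0,0,0]]
  ]
}}

```text
clock: 3.37
eef_pos: [562.2, -246.9, 15.6]
tool_rot: [-3.141, -0.0, 0.113]
force: [0.1, -0.2, 0.8]
width: 85.3
```

Request:
{"op": "arm_command", "data": {
  "rows": [
    [[0.5,-0.8,6,0,0,0],[0.5,-0.8,12,0,0,0],[0.5,-0.8,12,0,0,0],[0.5,-0.8,12,0,0,0]]
  ]
}}

```text
clock: 3.7
eef_pos: [562.6, -247.5, 3.8]
tool_rot: [3.141, -0.001, 0.111]
force: [0.4, -0.4, -0.7]
width: 85.5
```

Request:
{"op": "arm_command", "data": {
  "rows": [
    [[0,0,0,0,0,0],[0,0,0,0,0,0],[0,0,0,0,0,0],[0,0,0,0,0,0],[0,0,0,0,0,0],[0,0,0,0,0,0],[0,0,0,0,0,0],[0,0,0,0,0,0]]
  ],
  "claw": -1
}}

```text
clock: 4.37
eef_pos: [562.6, -247.8, 4.3]
tool_rot: [3.141, -0.001, 0.111]
force: [-0.8, 0.7, 6.1]
width: 53.6
```

Request:
{"op": "arm_command", "data": {
  "rows": [
    [[0,0,-10,0,0,0],[0,0,-30,0,0,0],[0,0,-60,0,0,0],[0,0,-95,0,0,0],[0,0,-125,0,0,0],[0,0,-125,0,0,0],[0,0,-125,0,0,0]]
  ]
}}

```text
clock: 4.95
eef_pos: [563.2, -248.0, 130.3]
tool_rot: [3.14, -0.003, 0.111]
force: [-0.6, 0.9, -3.9]
width: 53.4
```

Run:
```python
from h import *
from cell import sensors,get_image
d=get_image("wrist");s=sensors.read_state();print(s["eef_pos"],s["tool_rot"],s["width"],s["force"])
np.savez("w2.npz",**d);cv2.imwrite("pics/w2.png",d["pixels"][:,:,::-1])
```

```text
[ 562.01426164 -247.13616372  128.56251064] [-3.14109389e+00 -1.13653823e-04  1.10967582e-01] 53.31738545432196 [-0.03269555  0.53653204 -3.07771109]
```

View pics/w2.png

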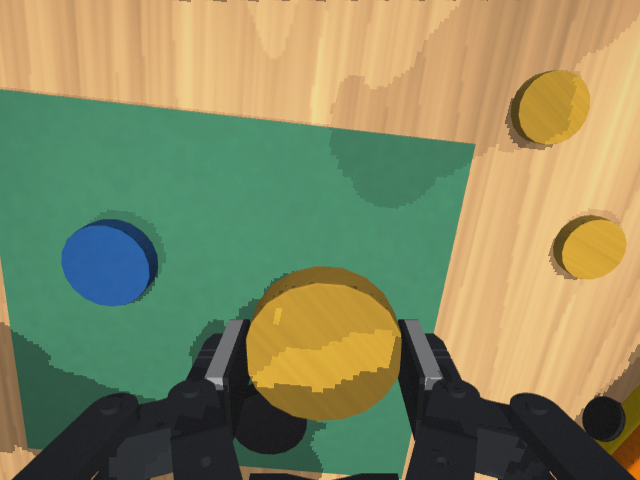

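```bash
cat >> h.py <<'E'
from scipy.optimize import least_squares
# nominal camera in tool, from the start pose
d0=dict(np.load("wrist0.npz"))
T0=np.eye(4);T0[:3,:3]=R.from_euler('xyz',[np.pi,0,1.158]).as_matrix();T0[:3,3]=[260.54,594.95,230.55]
CT=np.linalg.inv(T0)@d0["pose"]   # camera->tool
def rayT(u,v,z,K=d0["K"]):
    r=CT[:3,:3]@np.array([(u-K[0,2])/K[0,0],-(v-K[1,2])/K[1,1],-1.]);o=CT[:3,3];return o+r*(z-o[2])/r[2]
def disc_in_tool(d,zb):
    "disc centre (tool x,y) from held disc; zb tool z of underside"
    im=d["pixels"];hsv=cv2.cvtColor(im,cv2.COLOR_RGB2HSV)
    m=cv2.inRange(hsv,(12,110,60),(32,255,255)); m[:240]=0;m[450:]=0;m[:,:235]=0;m[:,410:]=0
    m=cv2.morphologyEx(m,cv2.MORPH_CLOSE,np.ones((7,7)));
    n,l,s,c=cv2.connectedComponentsWithStats(m);l=(l==1+np.argmax(s[1:,4]))
    A=[];B=[]
    for u in range(275,372):
        v=np.nonzero(l[:,u])[0]
        A.append(rayT(u,v.max()+.5,zb-16)[:2]);B.append(rayT(u,v.min()-.5,zb)[:2])
    out=[]
    for S in (A,B):
        S=np.array(S);f=least_squares(lambda p:np.hypot(*(S-p).T)-28,[0,0],loss="soft_l1");out.append(f.x);print(f.x.round(2),np.abs(f.fun).mean().round(2))
    return np.mean(out,0)
E
python3 - <<'E'
from h import *
d=dict(np.load("w2.npz"));print(CT.round(3))
for zb in (0,2,4): print(zb,disc_in_tool(d,zb))
z=d["z_map"];print(z[351,323],z[300:410:10,323])
# depth->tool
for v in (300,350,400):
    K=d["K"];D=z[v,323];p=CT@np.array([(323-K[0,2])/K[0,0]*D,-(v-K[1,2])/K[1,1]*D,-D,1]);print(p.round(1))
E
```

```text
[[ 1.00000e+00 -1.00000e-03  2.00000e-03  3.12000e-01]
 [-0.00000e+00 -9.45000e-01 -3.27000e-01 -8.40040e+01]
 [ 2.00000e-03  3.27000e-01 -9.45000e-01 -1.42249e+02]
 [ 0.00000e+00  0.00000e+00  0.00000e+00  1.00000e+00]]
[-0.41 -2.6 ] 0.16
[-0.07  0.21] 0.13
0 [-0.23837696 -1.195772  ]
[-0.42 -0.84] 0.16
[-0.07  0.97] 0.13
2 [-0.24569441  0.06764964]
[-0.42  0.93] 0.16
[-0.08  1.74] 0.13
4 [-0.25331675  1.33117524]
149.68542 [141.27756 144.69261 144.98671 146.53703 148.53682 148.02684 150.53775
 151.71194 152.69916 155.59578 154.5349 ]
[ -0.1 -21.6 -14.4   1. ]
[ -0.1  -2.3 -13.9   1. ]
[ -0.2  18.2 -14.1   1. ]
```

Request:
{"op": "arm_command", "data": {
  "rows": [
    [[0,0,-40,0,0,0],[0,0,-85,0,0,0],[10,-30,-90,0,0,0],[30,-377,-90,0,0,0],[30,-377,-90,0,0,0],[30,-377,-90,0,0,0],[30,-377,-90,0,0,0],[30,-377,-90,0,0,0],[30,-377,-90,0,0,0],[30,-377,-90,0,0,0],[30,-377,-90,0,0,0],[30,-377,-90,0,0,0],[30,-377,-90,0,0,0],[30,-377,-90,0,0,0],[30,-377,-90,0,0,0],[30,-377,-90,0,0,0],[30,-377,-90,0,0,0]]
  ]
}}

```text
clock: 6.42
eef_pos: [550.4, 128.4, 218.0]
tool_rot: [3.141, 0.001, 0.108]
force: [-0.5, -0.0, -3.6]
width: 53.1
```

Run:
```python
from h import *
from cell import sensors,get_image
d=get_image("wrist");s=sensors.read_state();print(s["eef_pos"],s["tool_rot"],s["width"],s["force"])
np.savez("w3.npz",**d);cv2.imwrite("pics/w3.png",d["pixels"][:,:,::-1])
```

```text
[550.48065168 128.74834961 218.14451508] [3.14110409e+00 4.66507788e-04 1.08147140e-01] 53.328267755533965 [ 0.00386321 -0.01648499 -2.77340762]
```

View pics/w3.png

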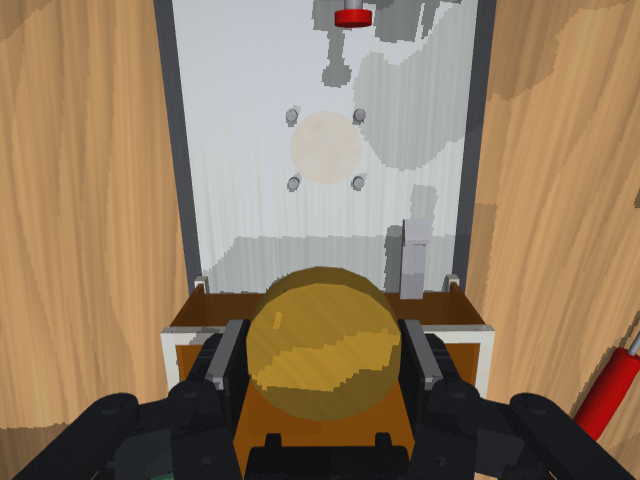

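Run:
```python
from h import *
d=dict(np.load("w3.npz"));im=d["pixels"]
c=im[80:220,260:400];cv2.imwrite("pics/w3c.png",cv2.resize(c,None,fx=4,fy=4,interpolation=cv2.INTER_CUBIC)[:,:,::-1])
r=im.astype(int);m=((r[:,:,0]-r[:,:,2])>12)&(r.min(2)>140);m=m.astype(np.uint8);m[:105]=0;m[190:]=0;m[:,:285]=0;m[:,368:]=0
m=cv2.morphologyEx(m,cv2.MORPH_OPEN,np.ones((3,3)))
cs,_=cv2.findContours(m,cv2.RETR_EXTERNAL,cv2.CHAIN_APPROX_NONE);k=max(cs,key=cv2.contourArea);e=cv2.fitEllipse(k);print(e,cv2.contourArea(k),rayT(*e[0],176))
ps=[rayT(*p,167) for p in [(292,115),(359,115.5),(293,183.5),(358.5,183.5)]]
for p in ps:print(p)
print(np.mean(ps,0))
for v in (130,148,165,):
    K=d["K"];D=d["z_map"][v,326];p=CT@np.array([(326-K[0,2])/K[0,0]*D,-(v-K[1,2])/K[1,1]*D,-D,1]);print(p.round(1))
```

```text
((324.1360778808594, 147.732421875), (64.82099151611328, 70.01187896728516), 29.300146102905273) 3489.0 [ 5.76925726e-02 -5.05105624e+01  1.76000000e+02]
[-22.03457384 -73.48719932 167.        ]
[ 24.01634721 -73.1628105  167.        ]
[-22.44315894 -26.11218915 167.        ]
[ 24.92559145 -26.13359048 167.        ]
[  1.11605147 -49.72394736 167.        ]
[  1.4 -63.  174.6   1. ]
[  1.4 -50.4 175.3   1. ]
[  1.4 -38.  176.8   1. ]
```

View pics/w3c.png

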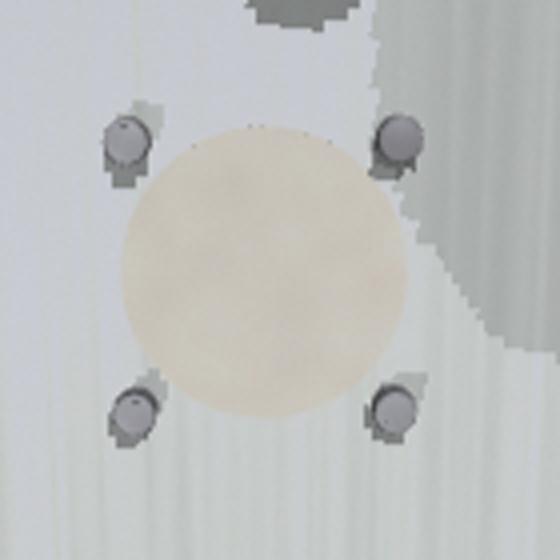

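Request:
{"op": "arm_command", "data": {
  "rows": [
    [[1.3,-20,10,0,0,0],[1.3,-50.6,30,0,0,0],[1.3,-50.6,70,0,0,0],[1.3,-50.6,105,0,0,0],[1.3,-50.6,135,0,0,0],[1.3,-50.6,153,0,0,0],[1.3,-50.6,157,0,0,0],[1.3,-50.6,157,0,0,0],[1.3,-50.6,157,0,0,0]]
  ]
}}

```text
clock: 7.22
eef_pos: [547.2, 180.3, 62.2]
tool_rot: [-3.142, -0.002, 0.11]
force: [0.7, -0.8, -2.6]
width: 53.0
```

Run:
```python
from h import *
from cell import sensors,get_image
for n in("wrist","scene","top"):
    d=get_image(n);s=sensors.read_state();print(s["eef_pos"],s["tool_rot"],s["force"])
    np.savez(n+"4.npz",**d);im=d["pixels"]
    if n!="wrist":
        u,v=proj(d,[545,178,50]).astype(int);im=cv2.resize(im[v-50:v+50,u-65:u+65],None,fx=6,fy=6,interpolation=cv2.INTER_CUBIC)
    cv2.imwrite(f"pics/{n}4.png",im[:,:,::-1])
```

```text
[547.61177249 180.67192187  62.7962928 ] [-3.14119092e+00 -2.87390125e-03  1.10100034e-01] [-0.35764752 -0.68728253 -2.80160617]
[547.6038065  180.86574483  63.01493577] [-3.14094913 -0.003182    0.11029772] [ 0.08583471  0.28372045 -2.99904413]
[547.47251863 181.01711843  63.02330736] [-3.14083085 -0.00315175  0.11051806] [-0.00677115 -0.40660007 -2.98836996]
```

View pics/wrist4.png

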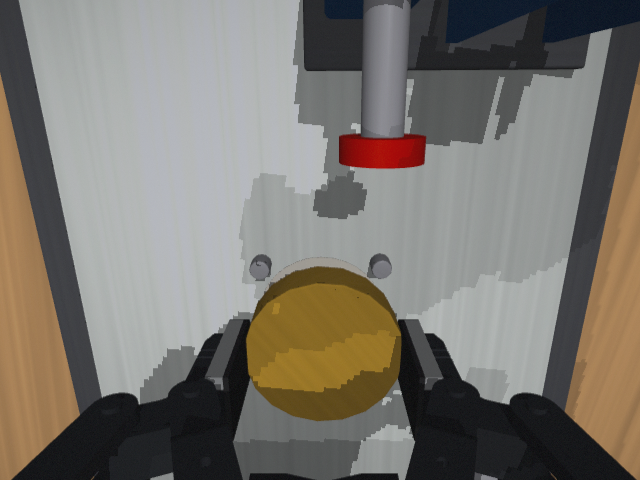

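View pics/scene4.png

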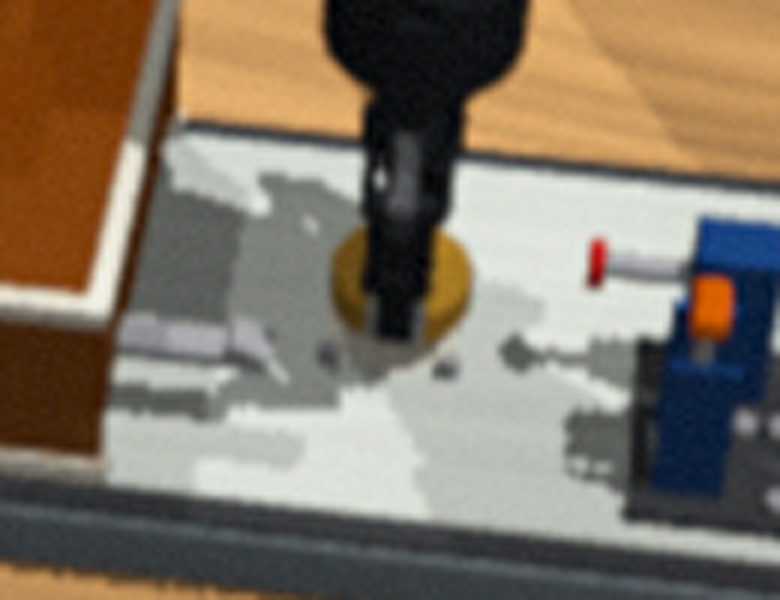

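Run:
```python
from h import *
d=dict(np.load("wrist4.npz"));im=d["pixels"]
c=im[235:295,235:405];cv2.imwrite("pics/w4c.png",cv2.resize(c,None,fx=4.5,fy=4.5,interpolation=cv2.INTER_CUBIC)[:,:,::-1])
for z in (9,10,11,12):
  a,b=rayT(260.5,262,z),rayT(380.5,262,z);print(z,a.round(1),b.round(1),((a+b)/2).round(2),)
print(disc_in_tool(d,1.9))
# depth of bed in camera near pins
K=d["K"]
for u,v in ((300,220),(320,200),(200,300),(261,265),(380,265)):
    D=d["z_map"][v,u];print(u,v,(CT@np.array([(u-K[0,2])/K[0,0]*D,-(v-K[1,2])/K[1,1]*D,-D,1])).round(1))
```

```text
9 [-23.7 -25.9   9. ] [ 21.4 -26.    9. ] [ -1.16 -25.97   9.  ]
10 [-23.9 -25.6  10. ] [ 21.6 -25.6  10. ] [ -1.17 -25.59  10.  ]
11 [-24.1 -25.2  11. ] [ 21.7 -25.2  11. ] [ -1.18 -25.2   11.  ]
12 [-24.2 -24.8  12. ] [ 21.8 -24.8  12. ] [ -1.19 -24.82  12.  ]
[-0.13 -0.94] 0.15
[-0.15  1.17] 0.14
[-0.13853329  0.11476655]
300 220 [ -9.3 -39.2  20.5   1. ]
320 200 [ -1.4 -47.1  20.6   1. ]
200 300 [-51.6  -4.6  20.3   1. ]
261 265 [-24.  -23.7  11.6   1. ]
380 265 [ 21.6 -23.9  11.3   1. ]
```

View pics/w4c.png

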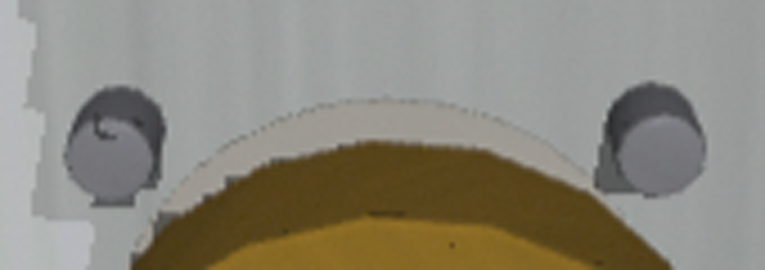

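View pics/top4.png

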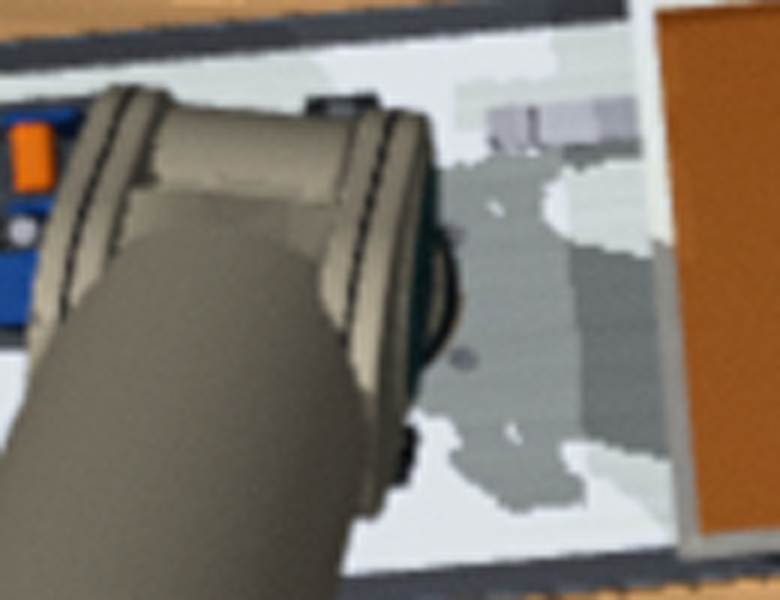

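Request:
{"op": "arm_command", "data": {
  "rows": [
    [[-1.2,1.7,3,0,0,0],[-1.2,1.7,7,0,0,0],[-1.2,1.7,7,0,0,0],[-1.2,1.7,7,0,0,0],[-1.2,1.7,7,0,0,0],[-1.2,1.7,7,0,0,0]]
  ]
}}

```text
clock: 7.87
eef_pos: [545.2, 179.0, 54.3]
tool_rot: [3.142, -0.0, 0.111]
force: [-1.1, -0.3, -2.5]
width: 53.1
```

Run:
```python
from h import *
from cell import sensors,get_image
d=get_image("wrist");s=sensors.read_state();print(s["eef_pos"],s["tool_rot"],s["force"])
np.savez("w5.npz",**d);im=d["pixels"]
c=im[235:295,235:405];cv2.imwrite("pics/w5c.png",cv2.resize(c,None,fx=4.5,fy=4.5,interpolation=cv2.INTER_CUBIC)[:,:,::-1])
disc_in_tool(d,1.9);K=d["K"]
for u,v in ((300,220),(320,200),(200,300)):
    D=d["z_map"][v,u];print(u,v,(CT@np.array([(u-K[0,2])/K[0,0]*D,-(v-K[1,2])/K[1,1]*D,-D,1])).round(1))
```

```text
[545.20515035 179.05555338  54.34436528] [-3.14155305e+00 -1.62581104e-04  1.10866209e-01] [-0.13713792 -0.04230599 -2.46819603]
[-0.13 -0.94] 0.15
[-0.18  1.15] 0.13
300 220 [ -8.8 -41.2  13.1   1. ]
320 200 [ -1.3 -48.9  12.6   1. ]
200 300 [-49.3  -8.2  12.9   1. ]
```

View pics/w5c.png

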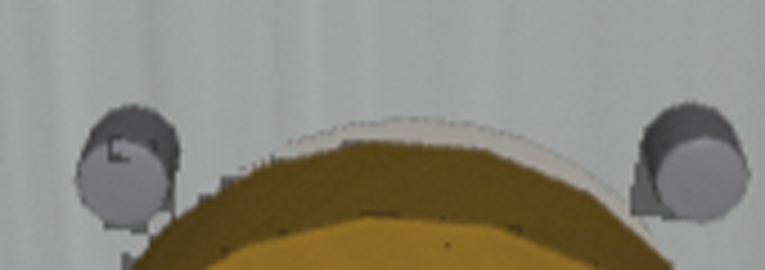

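Run:
```python
from h import *
a,b=rayT(262.2,275.0,3.9),rayT(390.4,274.2,3.9);print(a,b,(a+b)/2+[0,23.7,0])
a,b=rayT(259,269.9,11.5),rayT(381.3,269,11.5);print(a,b,(a+b)/2+[0,23.7,0])
```

```text
[-22.55004444 -22.79162557   3.9       ] [ 24.54508298 -23.15631115   3.9       ] [0.99751927 0.72603164 3.9       ]
[-24.87284265 -21.73248646  11.5       ] [ 22.19701287 -22.15078061  11.5       ] [-1.33791489  1.75836647 11.5       ]
```

Request:
{"op": "arm_command", "data": {
  "rows": [
    [[1.2,0.6,0,0,0,0],[1.2,0.6,0,0,0,0],[1.2,0.6,0,0,0,0],[1.2,0.6,0,0,0,0]]
  ]
}}

```text
clock: 8.25
eef_pos: [546.4, 178.5, 54.3]
tool_rot: [-3.142, 0.0, 0.111]
force: [-0.1, -0.0, -2.7]
width: 53.5
```

Run:
```python
from h import *
from cell import sensors,get_image
d=get_image("wrist");s=sensors.read_state();print(s["eef_pos"],s["tool_rot"],s["force"])
np.savez("w6.npz",**d);im=d["pixels"]
c=im[235:295,235:405];cv2.imwrite("pics/w6c.png",cv2.resize(c,None,fx=4.5,fy=4.5,interpolation=cv2.INTER_CUBIC)[:,:,::-1])
```

```text
[546.3510412  178.54378328  54.29587355] [-3.14154351e+00  7.04349364e-05  1.10779477e-01] [-0.11827579 -0.89730371 -2.80056953]
```

View pics/w6c.png

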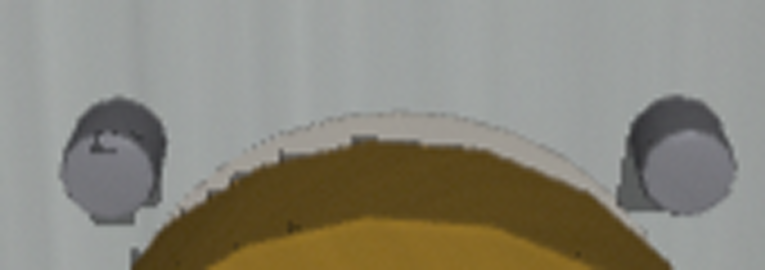

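Request:
{"op": "arm_command", "data": {
  "rows": [
    [[0,0,1.5,0,0,0],[0,0,3,0,0,0],[0,0,4.5,0,0,0],[0,0,6,0,0,0],[0,0,6,0,0,0]]
  ]
}}

```text
clock: 8.72
eef_pos: [546.1, 178.5, 47.9]
tool_rot: [3.142, 0.001, 0.111]
force: [-0.4, -0.3, -3.0]
width: 53.2
```

Request:
{"op": "arm_command", "data": {
  "rows": [
    [[0,0,1,0,0,0],[0,0,2,0,0,0],[0,0,3,0,0,0],[0,0,3.5,0,0,0],[0,0,3.5,0,0,0]]
  ]
}}

```text
clock: 9.13
eef_pos: [546.3, 178.5, 44.7]
tool_rot: [3.142, 0.0, 0.111]
force: [0.1, 0.2, -3.4]
width: 53.2
```

Request:
{"op": "arm_command", "data": {
  "rows": [
    [[0,0,0.7,0,0,0],[0,0,0.7,0,0,0]]
  ]
}}

```text
clock: 9.3
eef_pos: [546.5, 178.5, 44.4]
tool_rot: [-3.141, -0.0, 0.111]
force: [-0.4, 0.1, -0.1]
width: 53.9
```

Request:
{"op": "arm_command", "data": {
  "rows": [
    [[0,0,0,0,0,0],[0,0,0,0,0,0],[0,0,0,0,0,0],[0,0,0,0,0,0],[0,0,0,0,0,0],[0,0,0,0,0,0],[0,0,0,0,0,0]]
  ],
  "claw": 1
}}

```text
clock: 9.88
eef_pos: [546.4, 178.5, 44.1]
tool_rot: [-3.142, 0.0, 0.111]
force: [-0.9, -0.7, 0.6]
width: 85.3
```

Request:
{"op": "arm_command", "data": {
  "rows": [
    [[0,0,-20,0,0,0],[0,0,-55,0,0,0],[0,0,-90,0,0,0],[0,0,-130,0,0,0],[0,0,-170,0,0,0],[0,40,-175,0,0,0],[0,50,-175,0,0,0],[0,50,-175,0,0,0],[0,50,-175,0,0,0]]
  ]
}}

```text
clock: 10.63
eef_pos: [551.6, 128.2, 218.9]
tool_rot: [-3.141, 0.001, 0.109]
force: [-0.2, 0.4, 0.5]
width: 85.6
```

Run:
```python
from h import *
from cell import sensors,get_image
for n in("wrist","scene"):
    d=get_image(n);s=sensors.read_state();print(s["eef_pos"],s["tool_rot"],s["force"])
    np.savez(n+"7.npz",**d);im=d["pixels"]
    u,v=proj(d,[546,178.5,50]).astype(int);print(u,v);im=cv2.resize(im[max(v-50,0):v+50,u-65:u+65],None,fx=6,fy=6,interpolation=cv2.INTER_CUBIC)
    cv2.imwrite(f"pics/{n}7.png",im[:,:,::-1])
    if n=="wrist":
        K=d["K"];T=np.eye(4)
        for a,b in ((0,0),(-15,0),(15,0),(0,-15),(0,15)):
            D=d["z_map"][v+b,u+a];print((d["pose"]@np.array([(u+a-K[0,2])/K[0,0]*D,-(v+b-K[1,2])/K[1,1]*D,-D,1])).round(1))
```

```text
[551.33000987 129.45335363 218.50332419] [-3.14080308e+00  1.33751799e-03  1.10629663e-01] [-0.34597699 -0.36223858 -0.60387115]
322 149
[542.8 211.9 361.3   1. ]
[534.9 178.1  57.3   1. ]
[555.5 180.4  58.1   1. ]
[544.2 189.3  58.5   1. ]
[546.4 169.   57.7   1. ]
[551.24078421 130.01944814 218.27421338] [-3.14080585e+00  1.67575228e-03  1.11797132e-01] [-0.16145381  0.10375043  0.14668742]
352 260
```

View pics/wrist7.png

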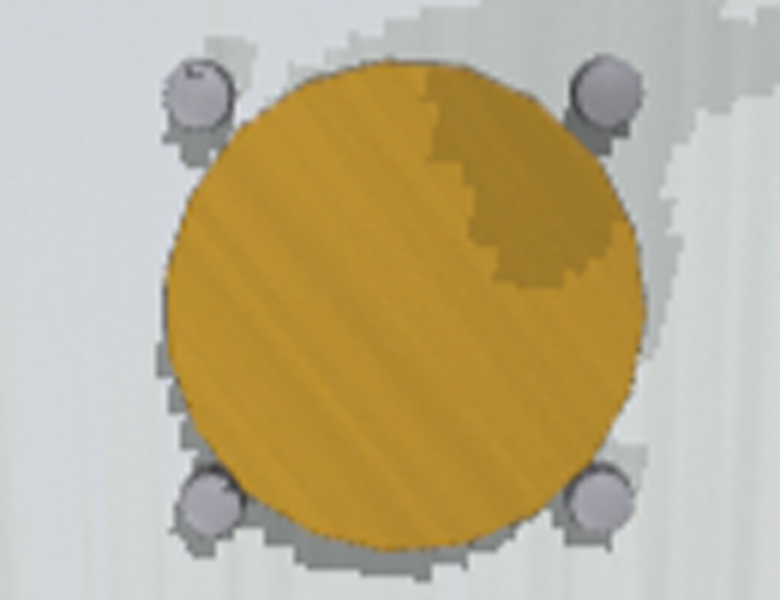

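View pics/scene7.png

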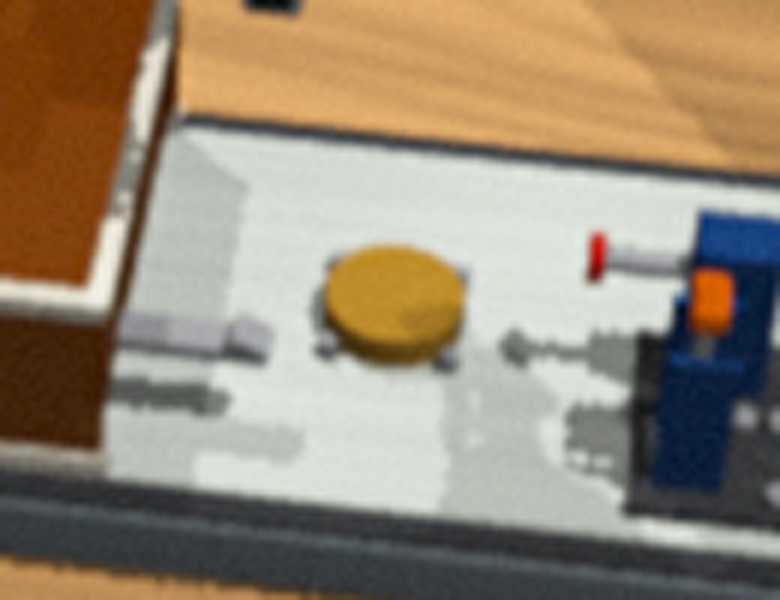

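Request:
{"op": "arm_command", "data": {
  "rows": [
    [[0.5,40,0,0,0,0],[1,175,0,0,0,0],[1,175,0,0,0,0],[1,175,0,0,0,0],[1,175,0,0,0,0],[1,175,0,0,0,0],[1,175,0,0,0,0],[1,175,0,0,0,0],[1,175,0,0,0,0],[1,175,0,0,0,0]]
  ],
  "claw": -1
}}

```text
clock: 11.57
eef_pos: [572.2, -42.7, 218.8]
tool_rot: [-3.141, 0.001, 0.114]
force: [0.2, -0.4, 0.2]
width: -0.1
```

Run:
```python
from h import *
from cell import sensors,get_image
for n in("wrist","top"):
    d=get_image(n);s=sensors.read_state();print(s["eef_pos"],s["tool_rot"],s["force"],s["width"])
    np.savez(n+"8.npz",**d);cv2.imwrite(f"pics/{n}8.png",d["pixels"][:,:,::-1])
```

```text
[572.25876452 -43.17056194 218.9110466 ] [-3.14093484e+00  2.96178620e-04  1.13451191e-01] [ 0.09972433  0.52621872 -0.69772848] -0.44088098928931313
[572.2598802  -43.59783952 218.99219135] [-3.14117263e+00  1.86192356e-04  1.12901796e-01] [0.30470186 0.08981316 1.11501314] -0.1434121780528518
```

View pics/wrist8.png

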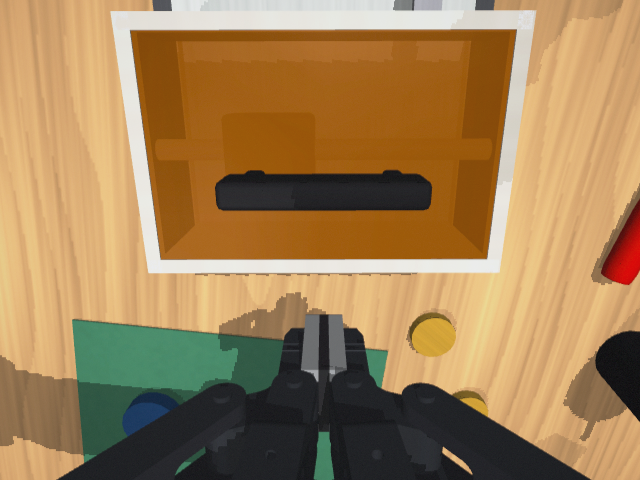

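Run:
```python
from h import *
print(rayT(323,210,51),rayT(323,178,51),rayT(323,315,0),rayT(216,195,51),rayT(431,195,51))
```

```text
[ -0.35168339 -35.53357446  51.        ] [ -0.34675579 -50.32420621  51.        ] [-0.18990791 -8.44057508  0.        ] [-49.16407488 -42.5324179   51.        ] [ 48.86281517 -42.58300526  51.        ]
```

Request:
{"op": "arm_command", "data": {
  "rows": [
    [[0,0,30,0,0,0],[0,0,55,0,0,0],[0,0,68,0,0,0],[0,0,68,0,0,0],[0,0,68,0,0,0]]
  ]
}}

```text
clock: 12.08
eef_pos: [572.0, -44.6, 150.8]
tool_rot: [-3.141, 0.001, 0.111]
force: [0.1, -0.5, -0.4]
width: 0.3
```

Request:
{"op": "arm_command", "data": {
  "rows": [
    [[0,-8,0,0,0,0],[0,-14,0,0,0,0],[0,-18,0,0,0,0],[0,-20,0,0,0,0],[0,-21.5,0,0,0,0],[0,-23,0,0,0,0],[0,-24,0,0,0,0],[0,-25,0,0,0,0]]
  ]
}}

```text
clock: 12.75
eef_pos: [569.5, -20.2, 151.2]
tool_rot: [3.141, -0.0, 0.111]
force: [0.6, -0.1, 0.1]
width: -0.2
```

Request:
{"op": "arm_command", "data": {
  "rows": [
    [[0,-1,0,0,0,0],[0,-2,0,0,0,0],[0,-4,0,0,0,0],[0,-7,0,0,0,0],[0,-11,0,0,0,0],[0,-15,0,0,0,0],[0,-19,0,0,0,0],[0,-23,0,0,0,0],[0,-27,0,0,0,0],[0,-31,0,0,0,0],[0,-35,0,0,0,0],[0,-39,0,0,0,0],[0,-43,0,0,0,0],[0,-47,0,0,0,0],[0,-51,0,0,0,0],[0,-55,0,0,0,0],[0,-58,0,0,0,0],[0,-60,0,0,0,0],[0,-61,0,0,0,0],[0,-61,0,0,0,0]]
  ]
}}

```text
clock: 14.42
eef_pos: [562.9, 41.1, 151.1]
tool_rot: [-3.141, -0.0, 0.111]
force: [0.5, -1.5, 0.9]
width: -0.1
```

Request:
{"op": "arm_command", "data": {
  "rows": [
    [[0,-1,0,0,0,0],[0,-3,0,0,0,0],[0,-6,0,0,0,0],[0,-10,0,0,0,0],[0,-14,0,0,0,0],[0,-18,0,0,0,0],[0,-22,0,0,0,0],[0,-26,0,0,0,0],[0,-30,0,0,0,0],[0,-34,0,0,0,0],[0,-38,0,0,0,0],[0,-42,0,0,0,0],[0,-46,0,0,0,0],[0,-50,0,0,0,0],[0,-54,0,0,0,0],[0,-57,0,0,0,0],[0,-60,0,0,0,0],[0,-62,0,0,0,0],[0,-63,0,0,0,0],[0,-63,0,0,0,0]]
  ]
}}

```text
clock: 16.08
eef_pos: [555.6, 103.6, 151.0]
tool_rot: [-3.141, 0.0, 0.111]
force: [-0.4, -0.4, 0.2]
width: -0.1
```

Run:
```python
from h import *
from cell import sensors,get_image
d=get_image("wrist");s=sensors.read_state();print(s["eef_pos"],s["tool_rot"],s["force"],s["width"])
np.savez("w9.npz",**d);cv2.imwrite(f"pics/w9.png",d["pixels"][:,:,::-1])
d=get_image("scene");u,v=proj(d,[550,200,80]).astype(int);im=cv2.resize(d["pixels"][v-70:v+60,u-80:u+80],None,fx=4.5,fy=4.5,interpolation=cv2.INTER_CUBIC);cv2.imwrite("pics/s9.png",im[:,:,::-1])
```

```text
[555.49257924 103.52890159 150.97542056] [-3.14105045e+00  5.67078439e-04  1.11007421e-01] [ 0.06643048 -0.65800667 -0.29070947] -0.151710610487704
```

View pics/w9.png

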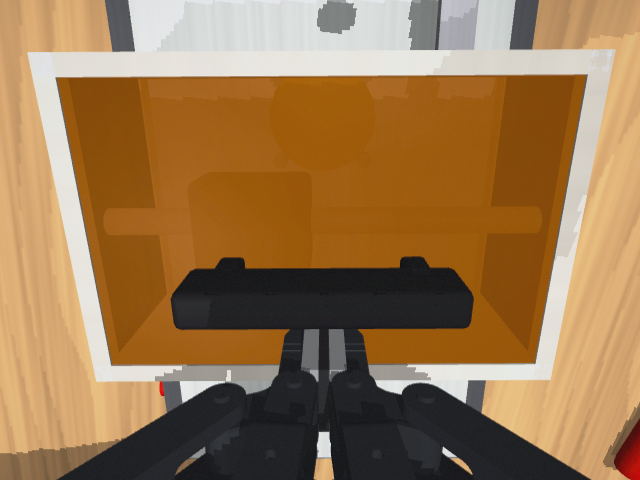

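View pics/s9.png

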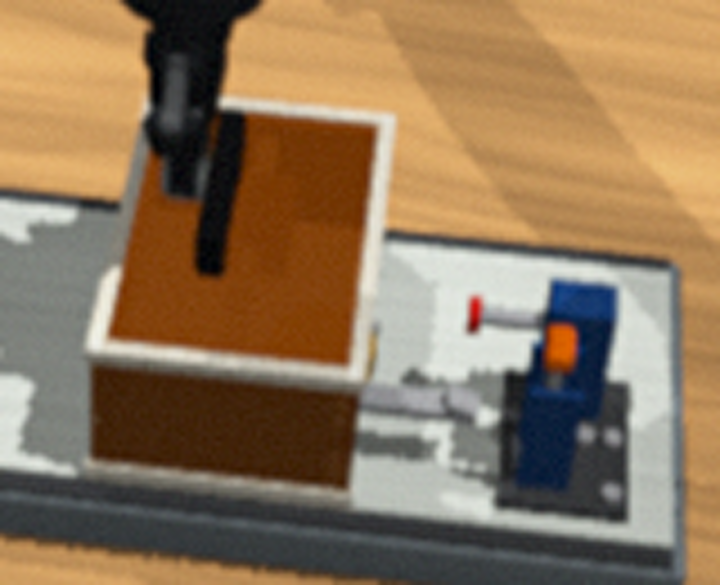

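Request:
{"op": "arm_command", "data": {
  "rows": [
    [[0,-1,0,0,0,0],[0,-3,0,0,0,0],[0,-6,0,0,0,0],[0,-9,0,0,0,0],[0,-12,0,0,0,0],[0,-14,0,0,0,0],[0,-16,0,0,0,0],[0,-18,0,0,0,0],[0,-20,0,0,0,0],[0,-21,0,0,0,0],[0,-22,0,0,0,0],[0,-23,0,0,0,0]]
  ]
}}

```text
clock: 17.18
eef_pos: [553.2, 126.0, 151.1]
tool_rot: [3.142, 0.0, 0.111]
force: [0.1, -1.1, 0.1]
width: -0.3
```

Request:
{"op": "arm_command", "data": {
  "rows": [
    [[0,-1,0,0,0,0],[0,-2,0,0,0,0],[0,-3,0,0,0,0],[0,-4,0,0,0,0],[0,-5,0,0,0,0]]
  ]
}}

```text
clock: 17.6
eef_pos: [552.7, 131.0, 151.1]
tool_rot: [-3.142, -0.0, 0.111]
force: [-0.5, -1.3, -0.3]
width: -0.1
```

Request:
{"op": "arm_command", "data": {
  "rows": [
    [[0,-1,0,0,0,0],[0,-2,0,0,0,0],[0,-3,0,0,0,0],[0,-4,0,0,0,0],[0,-5,0,0,0,0]]
  ]
}}

```text
clock: 18.02
eef_pos: [552.1, 136.0, 151.1]
tool_rot: [-3.142, 0.0, 0.111]
force: [-0.7, -1.1, -0.5]
width: 0.3
```

Request:
{"op": "arm_command", "data": {
  "rows": [
    [[0,-1,0,0,0,0],[0,-2,0,0,0,0],[0,-3,0,0,0,0],[0,-4,0,0,0,0]]
  ]
}}

```text
clock: 18.35
eef_pos: [551.8, 138.4, 151.1]
tool_rot: [3.14, -0.0, 0.11]
force: [-0.5, -5.2, 0.5]
width: -0.3
```

Request:
{"op": "arm_command", "data": {
  "rows": [
    [[0,-0.7,0,0,0,0],[0,-1.4,0,0,0,0],[0,-2.1,0,0,0,0],[0,-3,0,0,0,0]]
  ]
}}

```text
clock: 18.68
eef_pos: [551.6, 140.6, 151.1]
tool_rot: [3.139, -0.0, 0.109]
force: [-0.4, -6.8, -0.4]
width: 0.1
```

Request:
{"op": "arm_command", "data": {
  "rows": [
    [[0,-0.7,0,0,0,0],[0,-1.4,0,0,0,0],[0,-2.1,0,0,0,0],[0,-3,0,0,0,0]]
  ]
}}

```text
clock: 19.02
eef_pos: [551.3, 143.4, 151.1]
tool_rot: [3.139, 0.0, 0.109]
force: [-0.6, -6.5, 0.2]
width: -0.0
```

Request:
{"op": "arm_command", "data": {
  "rows": [
    [[0,-0.7,0,0,0,0],[0,-1.4,0,0,0,0],[0,-2.1,0,0,0,0],[0,-3,0,0,0,0]]
  ]
}}

```text
clock: 19.35
eef_pos: [550.9, 146.3, 151.1]
tool_rot: [3.139, 0.0, 0.109]
force: [-0.6, -7.1, 0.5]
width: -0.1
```

Request:
{"op": "arm_command", "data": {
  "rows": [
    [[0,-0.5,0,0,0,0],[0,-1,0,0,0,0],[0,-1.5,0,0,0,0],[0,-2,0,0,0,0]]
  ]
}}

```text
clock: 19.68
eef_pos: [550.7, 148.3, 151.1]
tool_rot: [3.139, 0.0, 0.109]
force: [-0.4, -6.9, -0.3]
width: 0.4
```

Request:
{"op": "arm_command", "data": {
  "rows": [
    [[0,-0.5,0,0,0,0],[0,-1,0,0,0,0],[0,-1.5,0,0,0,0],[0,-2,0,0,0,0]]
  ]
}}

```text
clock: 20.02
eef_pos: [550.2, 152.2, 151.1]
tool_rot: [3.141, 0.0, 0.11]
force: [-0.2, -4.1, -0.3]
width: -0.2
```

Easing now; buffer next. Small steps.

Request:
{"op": "arm_command", "data": {
  "rows": [
    [[0,-0.5,0,0,0,0],[0,-1,0,0,0,0],[0,-1,0,0,0,0]]
  ]
}}

```text
clock: 20.27
eef_pos: [550.0, 153.8, 151.1]
tool_rot: [3.141, 0.0, 0.111]
force: [-1.0, -3.6, 0.1]
width: -0.0
```

Request:
{"op": "arm_command", "data": {
  "rows": [
    [[0,-0.5,0,0,0,0],[0,-1,0,0,0,0],[0,-1,0,0,0,0]]
  ]
}}

```text
clock: 20.52
eef_pos: [550.0, 156.0, 151.1]
tool_rot: [-3.14, -0.0, 0.111]
force: [-1.2, -0.7, -0.8]
width: -0.0
```

Request:
{"op": "arm_command", "data": {
  "rows": [
    [[0,-0.5,0,0,0,0],[0,-1,0,0,0,0],[0,-1,0,0,0,0]]
  ]
}}

```text
clock: 20.77
eef_pos: [550.0, 156.0, 151.1]
tool_rot: [-3.141, -0.0, 0.111]
force: [-0.6, -2.1, 0.2]
width: -0.3
```

Request:
{"op": "arm_command", "data": {
  "rows": [
    [[0,-0.5,0,0,0,0],[0,-1,0,0,0,0],[0,-1,0,0,0,0]]
  ]
}}

```text
clock: 21.02
eef_pos: [550.0, 156.2, 151.1]
tool_rot: [3.141, -0.0, 0.11]
force: [0.3, -4.1, 0.3]
width: -0.0
```

Request:
{"op": "arm_command", "data": {
  "rows": [
    [[0,-0.5,0,0,0,0],[0,-1,0,0,0,0],[0,-1,0,0,0,0]]
  ]
}}

```text
clock: 21.27
eef_pos: [549.8, 157.2, 151.1]
tool_rot: [3.141, -0.0, 0.11]
force: [0.2, -6.2, -0.4]
width: -0.2
```

Request:
{"op": "arm_command", "data": {
  "rows": [
    [[0,-0.5,0,0,0,0],[0,-1,0,0,0,0],[0,-1,0,0,0,0]]
  ]
}}

```text
clock: 21.52
eef_pos: [549.8, 157.9, 151.2]
tool_rot: [3.141, -0.0, 0.11]
force: [-0.1, -5.2, 0.5]
width: -0.0
```

Run:
```python
from h import *
from cell import sensors,get_image
d=get_image("scene");np.savez("s10.npz",**d);u,v=proj(d,[550,260,90]).astype(int);im=cv2.resize(d["pixels"][v-45:v+45,u-60:u+60],None,fx=6.5,fy=6.5,interpolation=cv2.INTER_CUBIC);cv2.imwrite("pics/s10.png",im[:,:,::-1])
s=sensors.read_state();print(s["eef_pos"],s["force"])
```

```text
[549.76210192 157.90848903 151.11816793] [ 0.23744291 -4.88063468 -0.24752638]
```

View pics/s10.png

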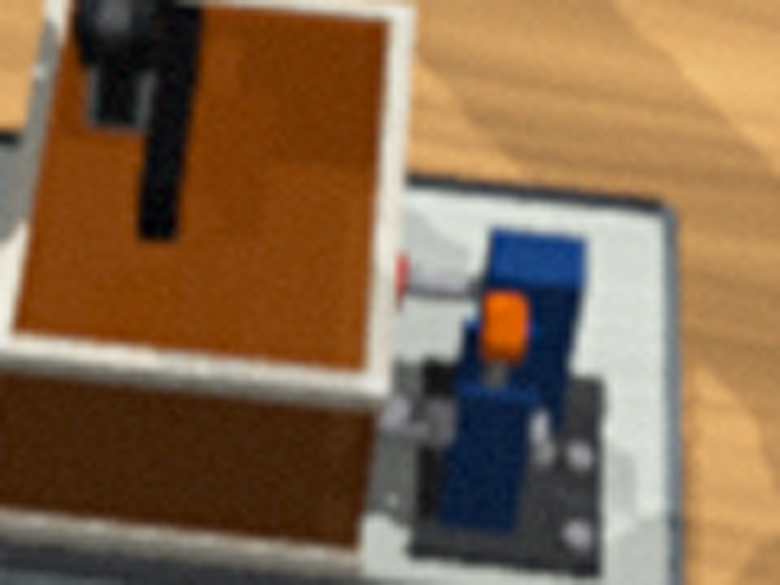

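Request:
{"op": "arm_command", "data": {
  "rows": [
    [[0,-0.5,0,0,0,0],[0,-1,0,0,0,0],[0,-1,0,0,0,0]]
  ]
}}

```text
clock: 21.82
eef_pos: [549.7, 158.3, 151.2]
tool_rot: [3.14, -0.0, 0.11]
force: [-0.1, -7.1, 1.1]
width: 0.2
```

Request:
{"op": "arm_command", "data": {
  "rows": [
    [[0,-0.5,0,0,0,0],[0,-1,0,0,0,0],[0,-1,0,0,0,0]]
  ]
}}

```text
clock: 22.07
eef_pos: [549.7, 158.4, 151.1]
tool_rot: [3.139, -0.0, 0.109]
force: [-0.7, -8.2, 0.7]
width: 0.3
```

Request:
{"op": "arm_command", "data": {
  "rows": [
    [[0,-0.5,0,0,0,0],[0,-1,0,0,0,0],[0,-1,0,0,0,0]]
  ]
}}

```text
clock: 22.32
eef_pos: [549.7, 158.4, 151.2]
tool_rot: [3.138, -0.0, 0.109]
force: [-0.5, -8.8, 0.3]
width: 0.1
```

Request:
{"op": "arm_command", "data": {
  "rows": [
    [[0,-0.5,0,0,0,0],[0,-1,0,0,0,0],[0,-1,0,0,0,0]]
  ]
}}

```text
clock: 22.57
eef_pos: [549.7, 158.5, 151.2]
tool_rot: [3.137, -0.0, 0.108]
force: [-0.1, -11.7, 0.5]
width: -0.0
```

Request:
{"op": "arm_command", "data": {
  "rows": [
    [[0,2,0,0,0,0],[0,4,0,0,0,0],[0,6,0,0,0,0],[0,9,0,0,0,0],[0,14,0,0,0,0],[0,20,0,0,0,0],[0,24,0,0,0,0],[0,24,0,0,0,0]]
  ]
}}

```text
clock: 23.23
eef_pos: [552.1, 137.8, 151.3]
tool_rot: [3.141, -0.0, 0.109]
force: [-0.5, 0.1, -0.6]
width: 0.1
```

Run:
```python
from h import *
from cell import sensors,get_image
d=get_image("scene");np.savez("s11.npz",**d);u,v=proj(d,[550,260,90]).astype(int);im=cv2.resize(d["pixels"][v-45:v+45,u-60:u+60],None,fx=6.5,fy=6.5,interpolation=cv2.INTER_CUBIC);cv2.imwrite("pics/s11.png",im[:,:,::-1])
d=get_image("wrist");np.savez("w11.npz",**d);cv2.imwrite("pics/w11.png",d["pixels"][:,:,::-1])
s=sensors.read_state();print(s["eef_pos"],s["force"])
```

```text
[551.86304591 138.96478604 151.14674713] [-0.41060489  0.60880642 -0.16964485]
```

View pics/s11.png

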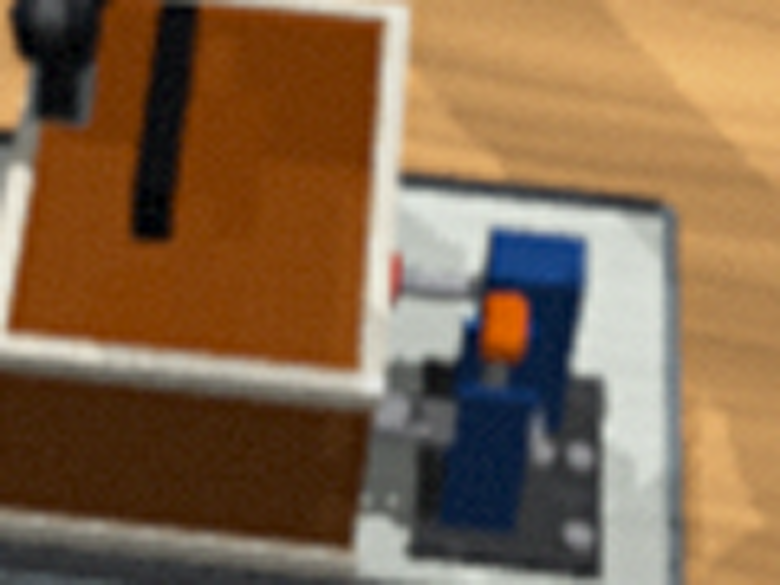

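View pics/w11.png

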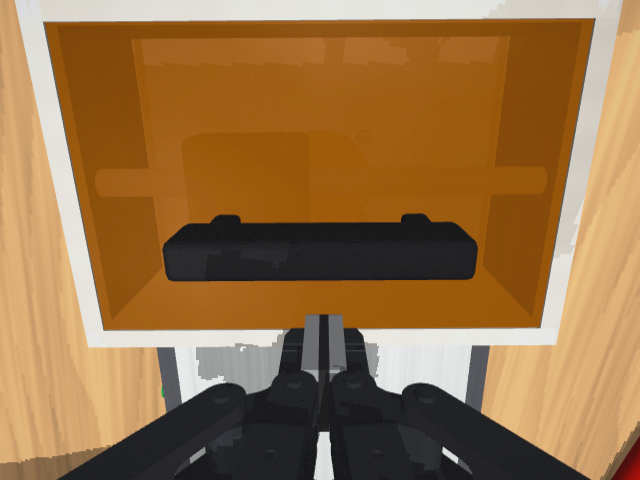

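Run:
```python
from h import *
L=[]
for n in("scene0","scene7","s10","s11"):
    d=dict(np.load(n+".npz"));im=d["pixels"];u,v=proj(d,[550,260,90]).astype(int)
    hsv=cv2.cvtColor(im,cv2.COLOR_RGB2HSV)[v-45:v+45,u-60:u+60]
    def cen(lo,hi):
        m=cv2.inRange(hsv,lo,hi);w=m/255;w[:, :45]=0;ys,xs=np.nonzero(w);return len(xs),(xs.mean()+u-60).round(2) if len(xs) else 0,(ys.mean()+v-45).round(2) if len(xs) else 0
    print(n,"orange",cen((6,200,180),(14,255,255)),"red",cen((174,120,100),(180,255,255)),cen((0,150,100),(3,255,255)))
    L.append(cv2.resize(im[v-35:v+35,u-15:u+45],None,fx=5,fy=5,interpolation=cv2.INTER_CUBIC))
o=np.vstack([np.hstack(L[:2]),np.hstack(L[2:])]);o=cv2.resize(o,None,fx=.85,fy=.85);cv2.imwrite("pics/cmp.png",o[:,:,::-1])
```

```text
scene0 orange (39, np.float64(405.23), np.float64(258.82)) red (2, np.float64(387.0), np.float64(252.5)) (9, np.float64(386.22), np.float64(251.67))
scene7 orange (37, np.float64(405.3), np.float64(258.84)) red (0, 0, 0) (11, np.float64(386.36), np.float64(251.82))
s10 orange (39, np.float64(405.26), np.float64(258.64)) red (0, 0, 0) (0, 0, 0)
s11 orange (35, np.float64(405.57), np.float64(259.03)) red (0, 0, 0) (0, 0, 0)
```

View pics/cmp.png

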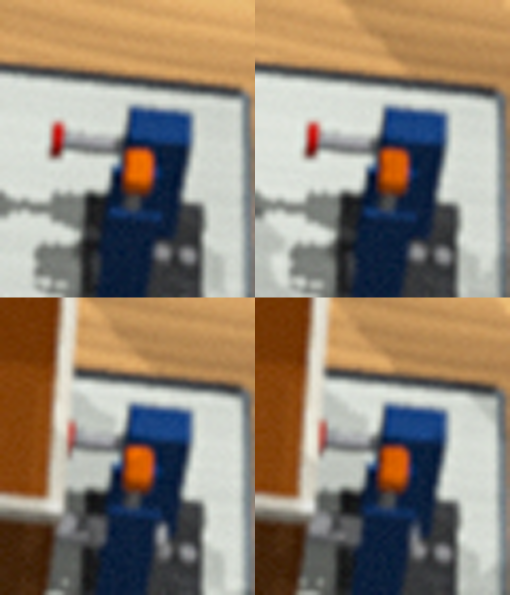

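Request:
{"op": "arm_command", "data": {
  "rows": [
    [[0,10,-20,0,0,0],[0,30,-50,0,0,0],[0,60,-80,0,0,0],[0,100,-80,0,0,0],[0,140,-80,0,0,0],[0,140,-80,0,0,0],[0,140,-80,0,0,0],[0,140,-80,0,0,0],[0,140,-80,0,0,0]]
  ]
}}

```text
clock: 24.08
eef_pos: [567.1, 1.7, 230.7]
tool_rot: [-3.14, 0.001, 0.113]
force: [0.3, -0.3, 0.0]
width: -0.1
```

Run:
```python
from h import *
from cell import sensors,get_image
d=get_image("scene");np.savez("s12.npz",**d);cv2.imwrite("pics/s12.png",d["pixels"][:,:,::-1])
t=get_image("top");np.savez("t12.npz",**t)
s=sensors.read_state();print(s["eef_pos"],s["force"],s["clock"])
# red profile: rows of buffer
L=[]
for n in("scene0","s10","s11","s12"):
    im=np.load(n+".npz")["pixels"].astype(int);r=(im[:,:,0]-im[:,:,1:].max(2))[247:257,380:400].max(0);print(n,r)
im=cv2.resize(t["pixels"][185:315,175:390],None,fx=3.7,fy=3.7,interpolation=cv2.INTER_CUBIC);cv2.imwrite("pics/t12.png",im[:,:,::-1])
```

```text
[567.15942371   1.70969033 230.74857557] [-0.26865118 -0.96815874  0.01707755] 24.1833
scene0 [ -4  -4  -4  -4  13  88 182 131  38  -1  -4  -1  -2  -1  -1  -2  -1  -2
  -1  -1]
s10 [69 68 71 70 61 30  8  3 24 88 68  5 -4 -2 -1 -2 -2 -1 -3 -4]
s11 [69 69 70 64 32  7  4 20 83 71  7 -3 -3 -3 -2 -2 -1 -1 -2 -1]
s12 [71 71 70 65 37  7  5 25 87 70  6 -4 -1 -2 -1 -1 -1 -2 -3 -1]
```

View pics/s12.png

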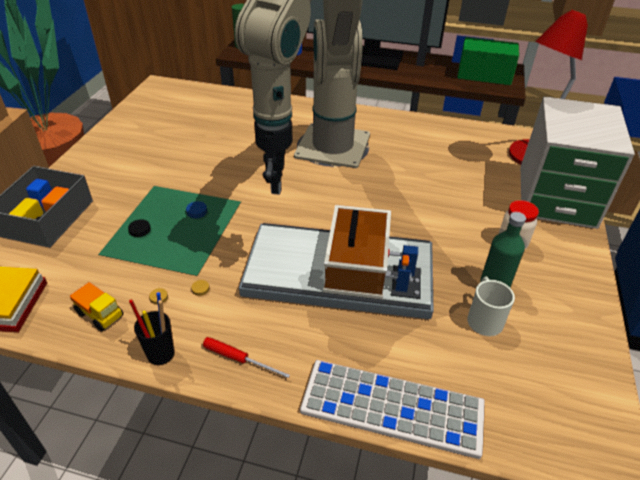

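View pics/t12.png

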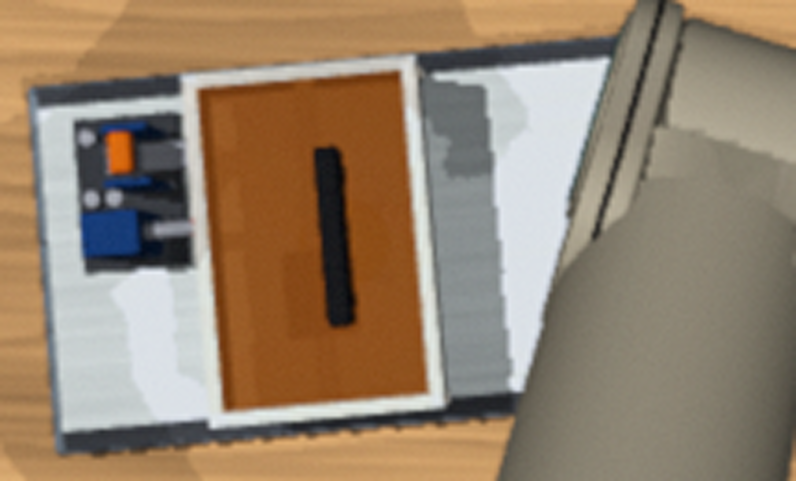

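```bash
python3 -c "
from cell import order;print(order.finish_job())"
```

```text
the job is handed in; nothing more can be done
None
```

The 56 mm brass blank lies flat in the four-pin nest, and the amber guard is latched shut over it. I handed the job in at about 24 s of the 61 s allowed.

**Blank:** Before the guard closed, the wrist view showed it sitting between all four pins. Its top measured about 58 mm above the table, which is what a flat blank on the bed should give.

**Guard:** I pushed it with the shut fingers. The push reached about 7 N on the ramp, eased, then rose to 11.7 N at the end, where the guard stopped moving. That was at its stop but under the 18 N limit.

**Latch:** After letting go, the buffer stayed about 3.5 mm in across two pictures taken 0.8 s apart, and the orange pawl was back at its starting height. I felt the click only as a dip in force, and I did not tug the guard to test it.

**Other things:** In the last scene picture the black and blue blanks, the flask and the mug looked to be where they started; I did not measure them. The top camera placed the blank and the nest 2 to 3 mm away from where the wrist camera did. I relied on the wrist camera, and the blank went in without touching the pins hard.

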